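# Raise the counterweighted barrier and feed the rail home

### The arm

A 6-joint arm with a two-finger parallel gripper is mounted at the origin on the work surface. World frame = base frame: x ahead of the robot, y to its left, z up, the work surface at z = 0. Lengths are in mm, angles in rad, forces in N, time in s.
With the tool pointing down it reaches from about 400 to 925 mm from the base axis. Payload 12.5 kg.
Tool frame: the origin (TCP) lies on the mounting face of the last link; the fingertips stand 190 mm ahead of it and the grasp point (between the pads) lies 171 mm ahead of it; z points along the fingers, y is the line along which they close (so a half turn about z gives the same grasp; the last joint's range is limited). The gripper opens to 95 mm and grips with 3 to 60 N. Pads are 20 mm wide; open, the fingers measure 119 mm over their backs; the gripper's body (75 mm by 180 mm) begins 59 mm behind the grasp point.
Start: joints at [-1.367, 0.491, 1.559, -0, 1.092, -0.106], TCP at [190.562, -595.24, 404.761] pointing down, gripper open.
Joint ranges: [-3.1, 3.1], [-0.84, 2.19], [0.05, 2.79], [-1.13, 4.28], [0.06, 2.93], [-2.69, 2.69]. Speed limits (rad/s): [2.22, 2.22, 2.79, 3.14, 3.14, 3.14].

### API

Orientations are given as [roll, pitch, yaw] about the fixed x, y, z axes, in that order (R = Rz(yaw) Ry(pitch) Rx(roll)).
In Python, from cell import env gives the robot as it stands.
- The arm moves only by the tool carry_out, never from a script. Its argument "series" is a list of rows, each a list of 5 numbers: the shift along the tool's x, y, z in m, then the turn about the tool's z in degrees, then the opening, from 0 (shut) to 1 (fully open). A call has 1 to 20 rows; each row is the pose to reach, as a shift and turn from the pose commanded when the call began, along the tool's axes at that moment; what a row does not reach only later rows make up. A row lasts 1/8 s, in which the tool goes at most 62.5 mm and 10.7 degrees, less where a joint would pass 70% of its speed; a pose out of reach is approached as far as the arm can. A call with a gripper value outside its range is refused whole. The fingers move at their own pace and stop on an object; the grip force is fixed at half the most. Time passes only in rows, so rows that repeat a pose let the fingers close. It gives the time, the measured TCP pose, the force, the opening and the grip force at its end, in the units of the state.
- env.state(): the state, without advancing time (a new reading comes with each control period).
- env.read_camera(name): name is "side" or "top" or "wrist"; returns (picture, depth): 420x560x3 uint8, red, green, blue; 420x560 float32, mm along the optical axis (not along the pixel's ray), 0 where there is no reading.
- env.get_calibration(name): a dict with "intrinsics" (3x3 intrinsics, pixels), "cam_to_world" (4x4, takes a point from camera to world coordinates); the wrist camera has in their place "T_tool_cam" (4x4, takes a point from camera to tool coordinates, whose origin is the TCP and whose axes are the flange's). Camera axes: x right, y up, looking along -z (the intrinsics and any distortion apply to the point x, -y, -z); pixel columns grow to the right and rows downward; lengths in mm; the calibration is good to about 2 mm. A picture is of the moment at which its call begins: read the wrist's pose just before it. get_calibration takes no time and is no camera call.
- env.job_done(): hands the job in; it is judged then, once.
The state is a dict: "t": time; "joints": joint angles; "qvel": joint speeds; "tau": joint torques, N m; "eef_pos": TCP position; "tcp_rot": TCP orientation; "ft_force": force on the tool from outside, world axes, zero at the start; "moment": the same for the moment, N m; "opening": opening from 0.0 (shut) to 1.0 (fully open); "grip_force": force on a finger pad.
Only numpy, scipy, OpenCV 4.12 (cv2) and the standard library are available. Lean on these libraries where they do the work, as an engineer would, in place of code of your own. Each camera call takes 0.05 s, during which the arm holds its last target. There are 200 camera calls.

### The job

With the fingertips, push the counterweighted barrier of the feed jig up past its balance point so that it stays raised by itself, then push the wooden rail along the lane, under the raised barrier, until its front end butts against the end stop. Only push: do not pick the rail up or tip it, and leave the other things on the bench where they are.

Things in the scene. Friction and masses are not known exactly. Their poses are not given: they have to be found in the camera images.
- jig: Plywood feed jig fixed to the bench, base 18 mm thick. Origin: on the bench surface, mid-lane, straight below the barrier. +x is the feed direction, +y the hinge post's side, +z up. Its top is the lane floor, 66 mm wide between aluminium fences (10 mm thick, tops 38 mm above the bench) from x = -190 to +100 mm. The base is 90 mm wide, wider only round the hinge post
- barrier (a joint): Barrier angle, rad: 0 = lowered, bar level across the lane along the jig's -y; grows as the tip rises, in the jig's y-z plane, about the hinge; 1.40 = fully raised, nearly upright. Nothing latches it: below about 0.65 rad it falls shut, above about 0.85 rad its counterweight carries it up to its raised stop and keeps it there. Lifting near the tip takes about 1 N
- barrier_hinge (a point): Hinge axis of the barrier (parallel to the jig's x), on the bar's centreline, 100 mm above the bench, at x = 0, y = +110 mm of the jig
- barrier_tip (a point): Centre of the free end of the bar, a 20 x 20 mm steel section reaching 250 mm from the hinge, with a black end. Lowered, it is 100 mm above the bench, at y = -140 mm of the jig; beneath the bar is free space from the rest out to the tip
- rest_top (a point): Top of the thin 12 mm square grey rest under the lowered bar, 88 mm above the bench, just outside the lane at x = 0, y = -49 mm of the jig; fixed
- stop_plate (a point): Middle of the lower edge of the aluminium stop plate that hangs from the bar, 76 mm below the bar's centreline and 110 mm from the hinge. The plate is 8 mm thick and 50 mm wide along the bar; lowered it closes the lane, raised it swings up with the bar and stands out over the lane, above 150 mm from the bench
- weight (a point): Centre of the barrier's counterweight, a dark steel cylinder 49 mm across and 44 mm long on a short stalk, 36 mm behind and 36 mm above the hinge while the barrier is lowered; it turns with the bar
- end_stop: Dark wooden stop block with a black knob, fixed across the lane beyond the barrier, 28 x 62 x 36 mm. Origin: at the foot of its near face, on the lane floor, mid-lane; its +x is the feed direction, so the near face is its x = 0 plane. Its place along the lane varies
- rail_center (a point): Centre of the loose pale wooden rail (130 long x 60 wide x 35 mm high, about 0.16 kg) that lies flat in the lane on the robot's side of the barrier, long side along the lane
- rail_front (a point): Centre of the rail's end face nearest the barrier (and end stop); 35 mm above the bench
- rail_rear (a point): Centre of the rail's other end face, the one to push; 35 mm above the bench (the face spans 18 to 53 mm)
- sanding_block: Bystander: cork sanding block 70 x 45 x 30 mm lying beside the jig; origin at its underside
- glue_jar: Bystander: white screw-top jar, 72 mm across, 110 mm tall, beside the jig; origin at its underside
- tape_roll: Bystander: cardboard-coloured ring 90 mm across, 25 mm high; origin at its underside
- square: Bystander: steel triangular speed square lying flat, about 130 mm; origin at its underside
- mallet: Bystander: hammer lying on the bench; origin at its underside
- screwdriver: Bystander: screwdriver lying on the bench; origin at its underside
- screw_tub: Bystander: grey open tub 72 mm across, 45 mm high; origin at its underside
Things that resemble listed ones, but are neither listed nor needed, are in the scene too. Leave any purple or turquoise look-alike of the part that bears rail_center alone.

How it is judged (in metres and radians):
On the way, in this order (a step that is already met when the one before it is completed fails the run):
1. the barrier is raised past its balance point (value of joint barrier above 1.25 rad), for 0.3 s.
2. the rail's front end is against the end stop (x of rail_front in the frame of end_stop above -0.004 m), for 0.2 s.
At the end, for the whole second after the job is handed in: The barrier stays raised by itself (joint above 1.25 rad, at rest), the rail lies flat and still on the lane floor (tilt under 0.05 rad, centre not more than 3.5 mm above its resting height) with its front end within 4 mm of the end stop (value of joint barrier above 1.25 rad and x of rail_front in the frame of end_stop above -0.004 m and linear speed of rail below 0.01 m/s and velocity of joint barrier between -0.05 and 0.05 rad/s and angle between rail_center's own z axis and vertical below 0.05 rad and height (world z) of rail_center below 0.039 m); the robot touches nothing.
It fails at once if the rail is lifted 12 mm or tipped (height (world z) of rail_center above 0.0475 m or angle between rail_center's own z axis and vertical above 0.2 rad).
It fails at once if another thing on the bench is moved more than 20 mm (distance of any of sanding_block, glue_jar, tape_roll, square, mallet, screwdriver, screw_tub from where it was at the start of the episode above 0.02 m).
It also fails if it takes over 48 s, if anything falls off the work surface, if the arm or the gripper's body presses on something with over 40 N, if the wrist force passes 120 N, or if a joint passes its speed limit or range.

## Working session

There is one attempt and no reset: what is moved stays moved. The work goes in short steps, Python scripts to look and compute and a tool call to move; the robot and the scene stay as the last step left them, time stands still between calls to the robot, and variables do not carry over. Pictures are saved under pics/ and viewed, at most 10 in all, crops included, and the job is handed in when it is done.

Besides the shell and the picture viewer there is one more tool, called after "Request:" as name([rows], argument=value, ...), one row to a line, values as JSON. carry_out: Moves the arm, as the interface text tells. Its arguments: {"type":"object","properties":{"series":{"type":"array","items":{"type":"array","items":{"type":"number"}}}},"required":["series"]}

```bash
mkdir -p pics
cat > h.py <<'E'
import numpy as np, cv2
from cell import env
def shot(n,f):
    p,d=env.read_camera(n); cv2.imwrite(f'pics/{f}.png',p[:,:,::-1]); np.save(f'pics/{f}.npy',d); return p,d
def world(n,f,pts,r=1):
    d=np.load(f'pics/{f}.npy'); c=env.get_calibration(n); K=np.array(c['intrinsics']); T=np.array(c['cam_to_world']); out=[]
    for u,v in pts:
        w=d[v-r:v+r+1,u-r:u+r+1]; z=np.median(w[w>0]) if (w>0).any() else np.nan
        x=np.linalg.inv(K)@[u,v,1]*z
        out.append((T@[x[0],-x[1],-z,1])[:3].round(1))
    return out
E
python3 - <<'E'
from h import *
for n in ('top','side'): shot(n,n+'1')
c=env.get_calibration('top'); print(c); print(env.get_calibration('side')); print(env.state())
E
```

```text
{'intrinsics': array([[487.71386098,   0.        , 264.41061273],
       [  0.        , 487.71386098, 205.36548852],
       [  0.        ,   0.        ,   1.        ]]), 'cam_to_world': array([[ 1.98212190e-02,  9.97938676e-01, -6.10370277e-02,
         4.76313579e+02],
       [-9.99778939e-01,  2.02120271e-02,  5.79199658e-03,
         1.41995837e+01],
       [ 7.01373945e-03,  6.09087303e-02,  9.98118697e-01,
         1.32955935e+03],
       [ 0.00000000e+00,  0.00000000e+00,  0.00000000e+00,
         1.00000000e+00]])}
{'intrinsics': array([[386.95090139,   0.        , 283.87641677],
       [  0.        , 386.95090139, 206.02416212],
       [  0.        ,   0.        ,   1.        ]]), 'cam_to_world': array([[-9.98090592e-01,  1.41728833e-02, -6.01190423e-02,
         4.60690367e+02],
       [-5.67003618e-02, -5.96297442e-01,  8.00758659e-01,
         7.95471192e+02],
       [-2.44997721e-02,  8.02638455e-01,  5.95962475e-01,
         6.85019587e+02],
       [ 0.00000000e+00,  0.00000000e+00,  0.00000000e+00,
         1.00000000e+00]])}
{'t': 0.1, 'joints': array([-1.36660091e+00,  4.91479325e-01,  1.55940332e+00,  1.42219055e-05,
        1.09171043e+00, -1.05625065e-01]), 'qvel': array([-0.00104306, -0.00117258, -0.00216993,  0.00157602, -0.00160995,
        0.0006753 ]), 'tau': array([ 3.33322074e-03, -6.13623762e+01, -2.58605611e+01,  6.94329059e-02,
        4.70497739e-02, -2.66224470e-05]), 'eef_pos': array([ 190.55514736, -595.20469134,  404.22738888]), 'tcp_rot': array([-3.14059914e+00, -1.18017275e-04,  3.09813866e-01]), 'ft_force': array([ 0.11196346, -0.4796458 , -0.50619565]), 'moment': array([-0.00760648, -0.04745114, -0.02003769]), 'grip_force': 0.0, 'opening': 0.9983810666851233}
```

View pics/top1.png

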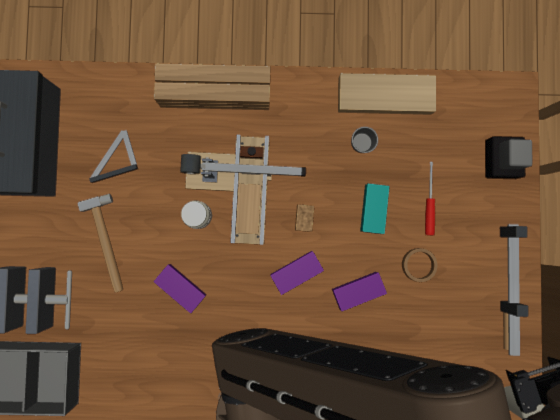

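View pics/side1.png

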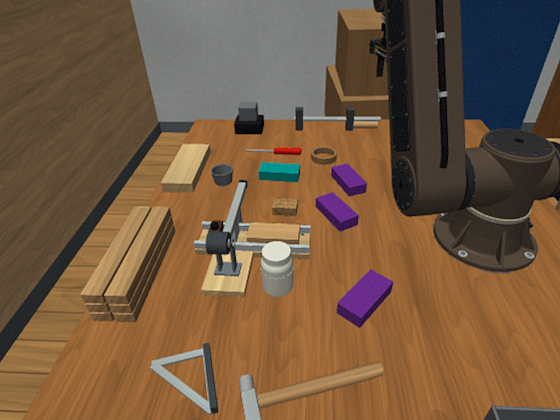

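The top view shows the jig in the middle. Feed runs up the picture (about world +x), the hinge is at (209,168), the black tip at (303,172), the end stop at (251,152) and the rail at about (249,207). In the side view the bar's tip is at (242,184) and the jar is at (277,268). I'll enlarge the jig area.

Run:
```python
from h import *
p=cv2.imread('pics/top1.png')[125:255,170:320]
cv2.imwrite('pics/c1.png',cv2.resize(p,None,fx=5,fy=4.5,interpolation=cv2.INTER_CUBIC) if 0 else cv2.resize(p,(690,598),interpolation=cv2.INTER_CUBIC))
```

```text
(no output)
```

View pics/c1.png

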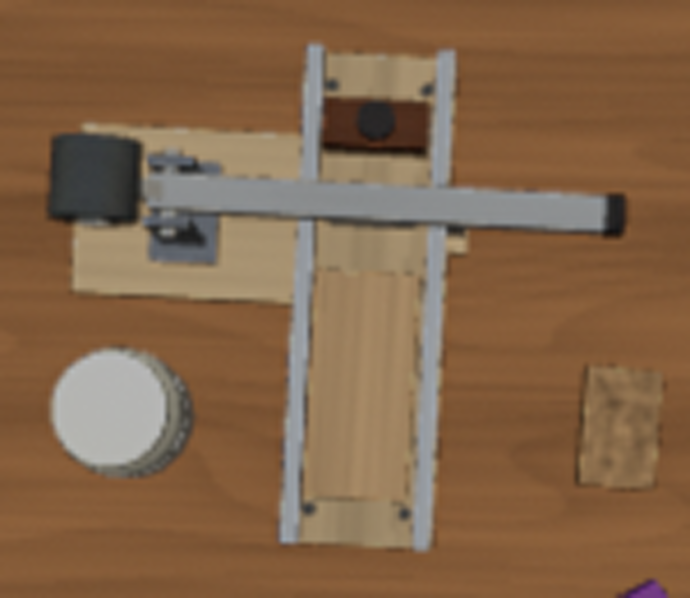

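The enlarged crop (scale 4.6, offset 170,125) shows these points:
- **Fences:** they run from (315,45)/(447,50) to (289,543)/(423,548).
- **Rail top:** rows 271 to 498, about mid-column 364.
- **End stop:** near top edge at (374,150).
- **Bar tip:** (622,215).
- **Sanding block:** near (622,427).

```bash
cat >> h.py <<'E'
def ray(n,u,v,z):
    c=env.get_calibration(n);K=np.array(c['intrinsics']);T=np.array(c['cam_to_world'])
    d=np.linalg.inv(K)@[u,v,1]; d=T[:3,:3]@[d[0],-d[1],-d[2]]; o=T[:3,3]
    return (o+d*(z-o[2])/d[2]).round(1)
E
python3 - <<'E'
from h import *
for nm,x,y,z in [('fLT',315,45,38),('fRT',447,50,38),('fLB',289,543,38),('fRB',423,548,38),('railF',368,271,53),('railR',358,498,53),('stop',374,150,54),('tip',624,215,110),('bar@L',315,198,110),('hinge',168,191,110),('sand TL',588,368,30),('sand TR',663,368,30),('sand BL',580,487,30),('jar',110,407,110),('weight',95,178,150)]:
    u,v=170+x/4.6-.39,125+y/4.6-.39
    print(nm,ray('top',u,v,z), world('top','top1',[(int(round(u)),int(round(v)))])[0])
E
```

```text
fLT [744.1  80.9  38. ] [752.6  83.    2. ]
fRT [742.8   4.1  38. ] [751.4   3.2   2.9]
fLB [455.   89.1  38. ] [453.4  92.4   1.2]
fRB [453.6  12.2  38. ] [452.6  11.   15.2]
railF [611.1  46.8  53. ] [610.4  45.9  48.4]
railR [481.5  49.7  53. ] [481.1  50.9  49.6]
stop [680.7  44.9  54. ] [683.   44.9  43.1]
tip [638.8 -94.  110. ] [639.6 -93.3 110.4]
bar@L [644.6  75.2 110. ] [643.6  75.4 111. ]
hinge [646.8 155.7 110. ] [646.9 155.8 111.3]
sand TL [559.6 -81.5  30. ] [558.9 -80.8  24.2]
sand TR [ 560.5 -125.1   30. ] [ 5.613e+02 -1.290e+02  5.000e-01]
sand BL [490.5 -78.   30. ] [491.9 -79.5  18.9]
jar [528.  183.9 110. ] [528.2 182.6 111.3]
weight [647.3 189.8 150. ] [646.6 189.  159.8]
```

Request:
carry_out([
  [0.034, -0.031, 0, -4, 0],
  [0.068, -0.062, 0, -8, 0],
  [0.102, -0.093, 0, -12, 0],
  [0.136, -0.123, 0, -16, 0],
  [0.17, -0.154, 0, -20, 0],
  [0.204, -0.185, 0, -24, 0],
  [0.238, -0.216, 0, -28, 0],
  [0.272, -0.247, 0, -32, 0],
  [0.306, -0.278, 0, -36, 0],
  [0.34, -0.309, 0, -40, 0],
  [0.38, -0.345, 0, -45, 0],
  [0.42, -0.382, 0, -50, 0],
  [0.46, -0.419, 0, -55, 0],
  [0.5, -0.455, 0, -60, 0],
  [0.54, -0.492, 0, -64, 0],
  [0.58, -0.528, 0, -68, 0],
  [0.62, -0.565, 0, -70.6, 0],
  [0.655, -0.596, 0, -70.6, 0],
  [0.678, -0.617, 0, -70.6, 0],
  [0.678, -0.617, 0, -70.6, 0],
])

```text
t: 2.6
eef_pos: [648.5, 200.8, 403.6]
tcp_rot: [-3.141, 0.0, 1.544]
ft_force: [-1.4, -0.2, -0.2]
opening: 0.004
grip_force: 0.0
```

Run:
```python
from h import *
shot('side','side2'); s=env.state(); print(s['eef_pos'],s['tcp_rot'],s['joints'],s['ft_force'])
p=cv2.imread('pics/side2.png')[100:310,150:360]; cv2.imwrite('pics/c2.png',cv2.resize(p,(590,590),interpolation=cv2.INTER_CUBIC))
```

```text
[648.11493638 199.6236865  403.81955561] [-3.14031321e+00  5.37833670e-04  1.54326861e+00] [ 2.01486168e-01  5.69508249e-01  1.41669259e+00 -2.54869608e-04
  1.15675996e+00  2.29116926e-01] [ 0.3534279  -0.56672939  0.08098907]
```

View pics/c2.png

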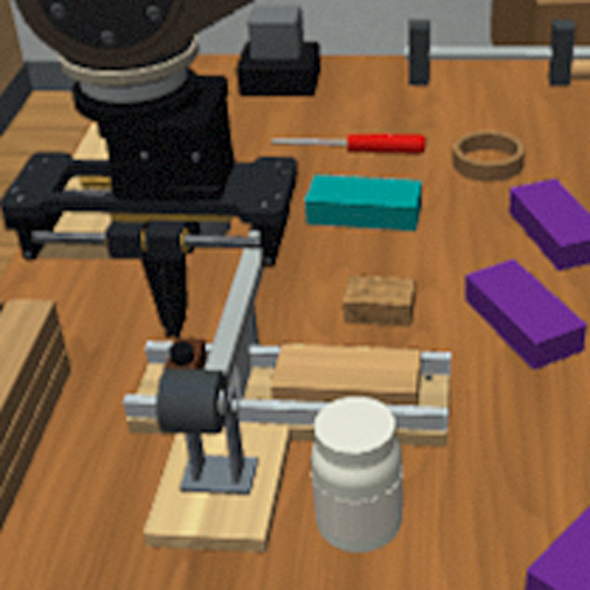

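The picture shows the closed fingertip at crop (175,335), above and behind the weight at (195,400). The bar tip is hidden behind the gripper. I'll check how far they are apart in x.

Run:
```python
from h import *
c=env.get_calibration('side');K=np.array(c['intrinsics']);T=np.linalg.inv(c['cam_to_world'])
for P in [(648,199.6,214),(647.5,191,136),(669.5,191,136),(625.5,191,136)]:
    q=(T@[*P,1])[:3]; q=K@[q[0],-q[1],-q[2]]; q=q[:2]/q[2]; print(q, (q-[150,100])*2.81)
for x,y in [(172,325),(175,385),(195,385),(215,385),(195,410),(175,405),(190,372)]: print(x,y,world('side','side2',[(round(150+x/2.81),round(100+y/2.81))])[0])
```

```text
[212.62314657 216.13023143] [175.97104186 326.32595032]
[218.60763091 242.52015473] [192.78744287 400.48163479]
[208.3982326  242.31509746] [164.09903361 399.90542386]
[228.84991805 242.72587258] [221.56826971 401.05970195]
172 325 [647.3 211.8 223.9]
175 385 [657.  199.  158.3]
195 385 [642.1 199.4 159. ]
215 385 [627.  193.2 154. ]
195 410 [641.1 212.9 146.3]
175 405 [655.6 211.2 149.9]
190 372 [647.5 183.1 158.6]
```

Request:
carry_out([
  [0, 0, 0.025, 0, 0],
  [0, 0, 0.045, 0, 0],
  [0, 0, 0.05, 0, 0],
  [0, 0, 0.054, 0, 0],
  [0, 0, 0.058, 0, 0],
  [0, 0, 0.062, 0, 0],
  [0, 0, 0.066, 0, 0],
  [0, 0, 0.07, 0, 0],
  [0, 0, 0.073, 0, 0],
  [0, 0, 0.076, 0, 0],
  [0, 0, 0.079, 0, 0],
  [0, 0, 0.082, 0, 0],
  [0, 0, 0.085, 0, 0],
  [0, 0, 0.088, 0, 0],
  [0, 0, 0.091, 0, 0],
  [0, 0, 0.094, 0, 0],
  [0, 0, 0.097, 0, 0],
  [0, 0, 0.1, 0, 0],
  [0, 0, 0.1, 0, 0],
  [0, 0, 0.1, 0, 0],
])

```text
t: 5.15
eef_pos: [648.2, 199.1, 304.8]
tcp_rot: [3.141, 0.0, 1.542]
ft_force: [0.1, -0.5, -0.5]
opening: 0.003
grip_force: 0.0
```

Run:
```python
from h import *
shot('side','side3'); s=env.state(); print(s['eef_pos'],s['ft_force'],s['t'])
p=cv2.imread('pics/side3.png')[60:310,120:370]; cv2.imwrite('pics/c3.png',cv2.resize(p,(590,590),interpolation=cv2.INTER_CUBIC))
```

```text
[648.20843043 199.09506055 304.81675527] [-0.04265853  0.64228941  0.17838188] 5.2
```

View pics/c3.png

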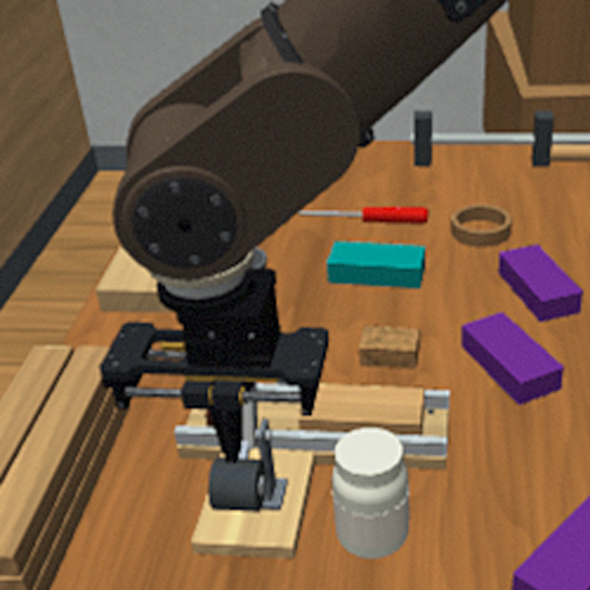

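The barrier swung up: the weight at crop (235,485) now hangs below the fingertip, and the tool force is about 0. Next I'll retreat up, then clear of the bar, then over to the rail's rear.

Request:
carry_out([
  [0, 0, -0.05, 0, 0],
  [0, 0, -0.1, 0, 0],
  [0, -0.04, -0.1, 0, 0.5],
  [0, -0.085, -0.1, 0, 0.5],
  [0, -0.13, -0.1, 0, 0.5],
  [0, -0.175, -0.1, 0, 0.5],
  [-0.02, -0.214, -0.1, 0, 0.5],
  [-0.06, -0.214, -0.1, 0, 0.5],
  [-0.1, -0.214, -0.1, 0, 0.5],
  [-0.135, -0.214, -0.1, 0, 0.5],
  [-0.154, -0.214, -0.1, 0, 0.5],
  [-0.154, -0.214, -0.1, 0, 0.5],
  [-0.154, -0.214, -0.06, 0, 0.5],
  [-0.154, -0.214, -0.02, 0, 0.5],
  [-0.154, -0.214, 0.01, 0, 0.5],
  [-0.154, -0.214, 0.01, 0, 0.5],
])

```text
t: 7.2
eef_pos: [429.7, 52.0, 293.5]
tcp_rot: [-3.138, 0.0, 1.543]
ft_force: [-0.2, 0.5, -0.0]
opening: 0.498
grip_force: 0.0
```

Run:
```python
from h import *
shot('side','side4'); shot('top','top4'); s=env.state(); print(s['eef_pos'],s['ft_force'],s['t'],s['opening'])
p=cv2.imread('pics/side4.png')[60:310,120:370]; q=cv2.imread('pics/top4.png')[115:265,170:320]
cv2.imwrite('pics/c4.png',np.hstack([cv2.resize(a,(400,400),interpolation=cv2.INTER_CUBIC) for a in(p,q)]))
```

```text
[430.16616192  51.77781977 295.40749593] [-0.67409761  0.66504189  0.44643273] 7.3 0.5008465999267201
```

View pics/c4.png

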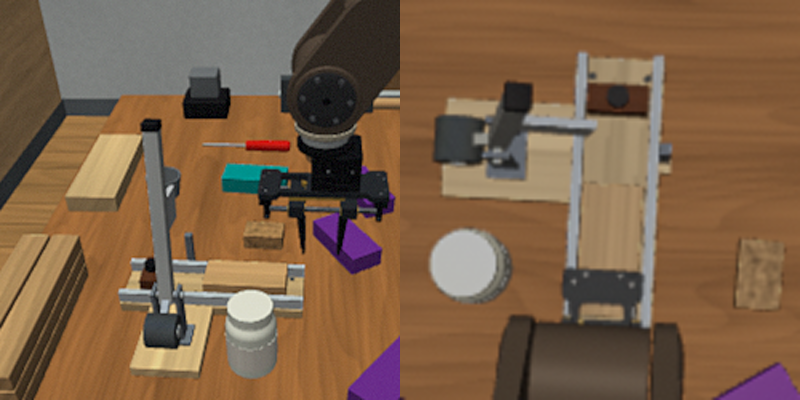

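The side panel shows the barrier standing raised, with its black tip at (152,127). In the top panel the fingers are behind the rail, the end stop's near edge is at (618,116) and the rail front is at (612,185). I'll lower and push most of the way.

Request:
carry_out([
  [0, 0, 0.03, 0, 0.5],
  [0, 0, 0.06, 0, 0.5],
  [0, 0, 0.073, 0, 0.5],
  [0, 0, 0.073, 0, 0.5],
  [0, 0.008, 0.073, 0, 0.5],
  [0, 0.014, 0.073, 0, 0.5],
  [0, 0.02, 0.073, 0, 0.5],
  [0, 0.026, 0.073, 0, 0.5],
  [-0.0, 0.032, 0.073, 0, 0.5],
  [0, 0.038, 0.073, 0, 0.5],
  [0, 0.044, 0.073, 0, 0.5],
  [0, 0.05, 0.073, 0, 0.5],
  [0, 0.055, 0.073, 0, 0.5],
  [0, 0.06, 0.073, 0, 0.5],
  [0, 0.065, 0.073, 0, 0.5],
  [0, 0.069, 0.073, 0, 0.5],
  [0, 0.07, 0.073, 0, 0.5],
  [0, 0.07, 0.073, 0, 0.5],
])

```text
t: 9.55
eef_pos: [499.9, 49.3, 221.7]
tcp_rot: [3.141, 0.0, 1.542]
ft_force: [0.1, -0.5, 0.1]
opening: 0.498
grip_force: 0.0
```

Run:
```python
from h import *
shot('side','side5'); shot('top','top5'); s=env.state(); print(s['eef_pos'],s['ft_force'],s['t'],s['opening'],s['grip_force'])
p=cv2.imread('pics/side5.png')[205:285,180:340]; q=cv2.imread('pics/top5.png')[130:230,210:310]
cv2.imwrite('pics/c5.png',np.hstack([cv2.resize(p,(480,240),interpolation=cv2.INTER_CUBIC),cv2.resize(q,(240,240),interpolation=cv2.INTER_CUBIC)]))
```

```text
[499.84790738  49.26843917 221.68030237] [ 0.73655142 -0.23485569 -0.66959196] 9.65 0.5011911575365581 0.0
```

View pics/c5.png

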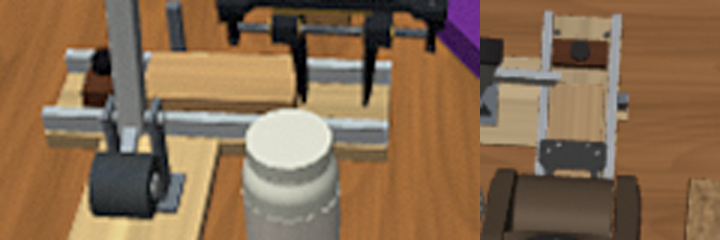

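The rail moved with the finger. In the top panel its front is at row 83 and the stop's edge at row 67, so about 17 mm remain. I'll continue slowly and watch the force.

Request:
carry_out([
  [0, 0.003, 0, 0, 0.5],
  [0, 0.006, 0, 0, 0.5],
  [0, 0.009, 0, 0, 0.5],
  [0, 0.011, 0, 0, 0.5],
  [0, 0.013, 0, 0, 0.5],
  [0, 0.014, 0, 0, 0.5],
  [0, 0.015, 0, 0, 0.5],
  [0, 0.016, 0, 0, 0.5],
  [0, 0.016, 0, 0, 0.5],
])

```text
t: 10.78
eef_pos: [515.9, 48.8, 221.7]
tcp_rot: [3.141, 0.0, 1.542]
ft_force: [0.4, -0.6, -0.4]
opening: 0.502
grip_force: 0.1
```

Request:
carry_out([
  [0, 0.001, 0, 0, 0.5],
  [0, 0.002, 0, 0, 0.5],
  [0, 0.003, 0, 0, 0.5],
  [0, 0.003, 0, 0, 0.5],
])

```text
t: 11.28
eef_pos: [518.9, 48.7, 221.7]
tcp_rot: [3.141, 0.0, 1.542]
ft_force: [-0.0, 0.3, -0.4]
opening: 0.501
grip_force: 0.1
```

Run:
```python
from h import *
shot('side','side6'); shot('top','top6'); s=env.state(); print(s['eef_pos'],s['ft_force'],s['t'],s['opening'],s['grip_force'])
p=cv2.imread('pics/side6.png')[205:285,180:340]; q=cv2.imread('pics/top6.png')[130:190,230:290]
cv2.imwrite('pics/c6.png',np.hstack([cv2.resize(p,(480,240),interpolation=cv2.INTER_CUBIC),cv2.resize(q,(240,240),interpolation=cv2.INTER_CUBIC)]))
```

```text
[518.89904771  48.72693399 221.71481895] [ 0.24156663 -1.31469107 -0.40754027] 11.375 0.4995716416220381 0.03709251146574388
```

View pics/c6.png

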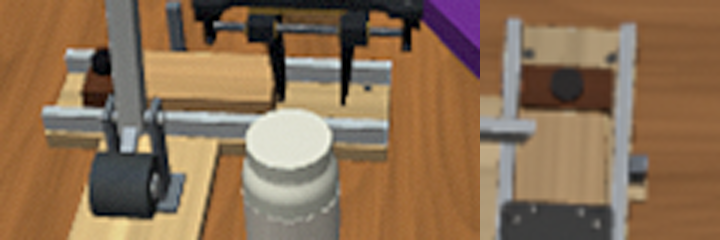

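In the top panel the rail front meets the stop at row 110 with no visible gap, but there is no contact force yet. I'll creep on until it rises.

Request:
carry_out([
  [0, 0.001, 0, 0, 0.5],
  [0, 0.002, 0, 0, 0.5],
  [0, 0.002, 0, 0, 0.5],
])

```text
t: 11.75
eef_pos: [520.9, 48.7, 221.7]
tcp_rot: [3.141, 0.0, 1.542]
ft_force: [-1.4, 0.3, 0.5]
opening: 0.5
grip_force: 0.2
```

Request:
carry_out([
  [0, 0.001, 0, 0, 0.5],
  [0, 0.002, 0, 0, 0.5],
  [0, 0.002, 0, 0, 0.5],
])

```text
t: 12.12
eef_pos: [522.0, 48.7, 221.7]
tcp_rot: [-3.139, 0.0, 1.542]
ft_force: [-8.7, -0.1, 5.8]
opening: 0.501
grip_force: 4.1
```

Request:
carry_out([
  [0, 0.001, 0, 0, 0.5],
  [0, 0.002, 0, 0, 0.5],
  [0, 0.002, 0, 0, 0.5],
])

```text
t: 12.5
eef_pos: [522.8, 48.7, 221.7]
tcp_rot: [-3.135, 0.0, 1.542]
ft_force: [-17.0, -0.4, 13.1]
opening: 0.501
grip_force: 9.0
```

The force shows the rail is butted. I'll back off and lift clear.

Request:
carry_out([
  [0, -0.004, 0, 0, 0.5],
  [0, -0.012, 0, 0, 0.5],
  [0, -0.03, 0, 0, 0.5],
  [0, -0.04, 0, 0, 0.5],
  [0, -0.04, -0.03, 0, 0.5],
  [0, -0.04, -0.07, 0, 0.5],
  [0, -0.04, -0.11, 0, 0.5],
  [0, -0.09, -0.13, 0, 0.5],
  [0, -0.09, -0.13, 0, 0.5],
  [0, -0.09, -0.13, 0, 0.5],
])

```text
t: 13.75
eef_pos: [435.2, 51.1, 351.9]
tcp_rot: [3.14, 0.0, 1.542]
ft_force: [0.8, 0.7, 0.4]
opening: 0.499
grip_force: 0.0
```

Run:
```python
from h import *
shot('side','side7'); shot('top','top7'); s=env.state(); print(s['eef_pos'],s['ft_force'],s['t'])
p=cv2.imread('pics/side7.png')[110:290,140:340]; q=cv2.imread('pics/top7.png')[130:230,210:310]
cv2.imwrite('pics/c7.png',np.hstack([cv2.resize(p,(400,360),interpolation=cv2.INTER_CUBIC),cv2.resize(q,(360,360),interpolation=cv2.INTER_CUBIC)]))
```

```text
[435.55910544  51.11117938 351.31754331] [ 0.59572    -0.75046316 -0.40273017] 13.85
```

View pics/c7.png

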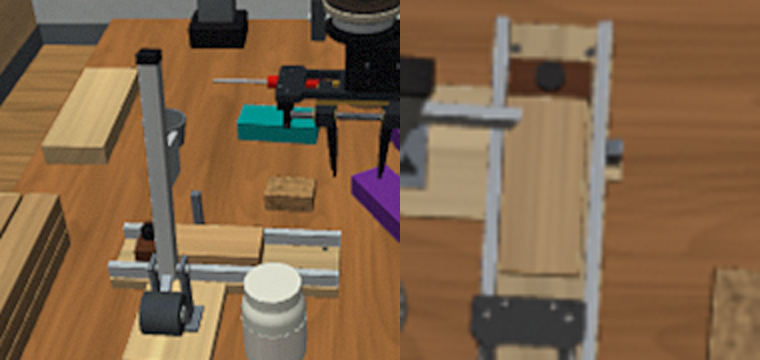

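The rail lies flat with its front against the stop (top panel, row 95). The barrier is upright, with its tip at (148,57) in the side panel, and the robot is clear.

```bash
python3 -c "
from cell import env
print(env.job_done())"
```

```text
the job is handed in; nothing more can be done
None
```

The job is handed in at about 14 s; no verdict came back. I raised the barrier by pressing its counterweight down with the fingertips, and it stays up by itself. The rail was then pushed against the end stop, and the robot is clear of everything.

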